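# Put the lenses back in their boxes

### The arm

A 6-joint arm with a two-finger parallel gripper is mounted at the origin on the work surface. World frame = base frame: x ahead of the robot, y to its left, z up, the work surface at z = 0. Lengths are in mm, angles in rad, forces in N, time in s.
With the tool pointing down it reaches from about 275 to 975 mm from the base axis. Payload 8.4 kg.
Tool frame: the origin (TCP) lies between the finger pads; the fingertips stand 11 mm ahead of it and the grasp point (between the pads) lies 8 mm behind it (arm.nose_length is the z of the fingertips in the tool frame, in mm); z points along the fingers, y is the direction in which the jaws open and shut (so a half turn about z gives the same grasp; the last joint's range is limited). The gripper opens to 92 mm and grips with 3 to 60 N. Pads are 20 mm wide; open, the fingers measure 128 mm over their backs; the gripper's body (75 mm by 189 mm) begins 69 mm behind the grasp point.
Start: joints at [-1.296, 0.353, 1.633, -0, 1.155, -0.002], TCP at [170.798, -601.212, 225.583] pointing down, gripper open.
Joint ranges: [-2.63, 2.63], [-0.92, 2.1], [0.06, 2.66], [-1.3, 4.44], [0, 2.69], [-3.02, 3.02]. Speed limits (rad/s): [2.22, 2.22, 2.79, 3.14, 3.14, 3.14].

### API

Orientations are given as a unit quaternion [x, y, z, w].
In Python, from rig import arm gives the robot as it stands.
- The arm moves only by the shell command python3 -m jog 'ROWS' [OPENING] [FORCE]. ROWS is JSON, a list of rows, each a list of 4 numbers: the shift along the world's x, y, z in cm, then the turn about the world's z in degrees. In form: [[dx, dy, dz, spin], ...]. A call has 1 to 8 rows; each row is the pose to reach, as a shift and turn from the pose commanded when the call began; what a row does not reach only later rows make up. A row lasts 1/8 s, in which the tool goes at most 62.5 mm and 10.7 degrees, less where a joint would pass 70% of its speed; a pose out of reach is approached as far as the arm can. A call with a gripper value outside its range is refused whole. OPENING is the gripper command: -1 is shut, 1 is fully open, values between are in proportion, set as the call begins (- or left out, the last holds). The fingers move at their own pace and stop on an object; FORCE is the grip in N (left out, the last holds). Time passes only in rows, so rows that repeat a pose let the fingers close. It gives the time, the measured TCP pose, the force and the opening at its end, in the units of the state.
- arm.sense(): the state, without advancing time (a new reading comes with each control period).
- arm.camera(name): name is "side" or "top" or "wrist"; returns (picture, depth): 400x640x3 uint8, red, green, blue; 400x640 float32, mm along the optical axis (not along the pixel's ray), 0 where there is no reading.
- arm.camera_model(name): a dict with "fx", "fy", "cx", "cy" (pixels), "extrinsics" (4x4, takes a point from camera to world coordinates). Camera axes: x right, y down, z forward; pixel columns grow to the right and rows downward; lengths in mm; the calibration is good to about 2 mm. A picture is of the moment at which its call begins: read the wrist's pose just before it. camera_model takes no time and is no camera call; for the wrist camera it gives the pose at the moment of the call.
- arm.close_job(): hands the job in, once; it reports no verdict.
Trained networks look in the newest picture that a camera, given by its name, has taken for a name from the list of things; names that differ only in an ending like _2 or _b are one class to them, and where a whole thing is asked for, a point or a joint stands for the part that bears it (a point fixed in the world has none). Each returns a list of dicts, best first, with "score" (0 to 1); they miss things now and then, are a little off and sometimes report something else, mostly with a low value. They report only what shows in the picture. A call takes as long as a camera call. They do not tell look-alikes from the thing itself.
- arm.spot_in(target, camera): "point" ([x, y, z] in mm, in world coordinates, good to about 4 mm: the middle of the surface that is visible of it).
- arm.cut_out(target, camera): "mask" (400x640 bool, what is visible of it).
The state is a dict: "t": time; "q": joint angles; "joint_velocities": joint speeds; "joint_efforts": joint torques, N m; "eef_pos": TCP position; "tool_rot": TCP orientation; "wrist_force": force on the tool from outside, world axes, zero at the start; "torque": the same for the moment, N m; "width": opening from 0.0 (shut) to 1.0 (fully open).
Only numpy, scipy, OpenCV 4.12 (cv2) and the standard library are available. Lean on these libraries where they do the work, as an engineer would, in place of code of your own. Each camera call takes 0.05 s, during which the arm holds its last target. There are 200 camera calls.

### The job

The measurements are finished: put away the three loose lenses that lie on the table, each in the open foam-lined box of its own size (the small lens in the smallest box, the large one in the largest), lying flat in the well of the foam with the glass up. Glass chips easily, so carry each lens all the way down and set it on the foam, do not let it drop. Leave the iris, the mirror mount and the filter where they are.

Things in the scene. Friction and masses are not known exactly. Their poses are not given: they have to be found in the camera images.
- lens_small: the small lens: clear domed glass in a black round cell, 32 mm diameter, 20 mm high, lying flat on the table with the glass face up. Origin: centre of its underside; z is its axis, up through the glass. About 50 g.
- lens_medium: the medium lens: clear domed glass in a black round cell, 44 mm diameter, 22 mm high, lying flat on the table with the glass face up. Origin: centre of its underside; z is its axis, up through the glass. About 90 g.
- lens_large: the large lens: clear domed glass in a black round cell, 58 mm diameter, 24 mm high, lying flat on the table with the glass face up. Origin: centre of its underside; z is its axis, up through the glass. About 150 g.
- box_small: the small lens's storage box, fixed, lying open. White base 64 x 64 mm, 14 mm high, filled with dark foam that has one round well 50 mm across, 6 mm deep: well floor 8 mm above the table, foam and rim at 14 mm. Origin: on the table under the well's centre; z up. The lid, an empty white tray of the same footprint and height, lies open on the +x side, centre 68 mm from the origin.
- box_medium: the medium lens's storage box, fixed, lying open. White base 76 x 76 mm, 14 mm high, filled with dark foam that has one round well 62 mm across, 6 mm deep: well floor 8 mm above the table, foam and rim at 14 mm. Origin: on the table under the well's centre; z up. The lid, an empty white tray of the same footprint and height, lies open on the +x side, centre 80 mm from the origin.
- box_large: the large lens's storage box, fixed, lying open. White base 90 x 90 mm, 14 mm high, filled with dark foam that has one round well 76 mm across, 6 mm deep: well floor 8 mm above the table, foam and rim at 14 mm. Origin: on the table under the well's centre; z up. The lid, an empty white tray of the same footprint and height, lies open on the +x side, centre 94 mm from the origin.
- iris: bystander: an iris diaphragm lying flat, a black disc with dark leaves and a pinhole, no glass, 46 mm diameter, 14 mm high, with a short steel lever pointing along its +x out to 38 mm from the centre. Origin: centre of its underside.
- mirror_mount: bystander: a square black mirror mount standing upright, 50 mm wide (y) and high, about 42 mm deep (x), with a small round mirror on its -x face and three knurled knobs behind. Origin: under its middle, at table height.
- filter: bystander: a square aluminium frame with dark filter glass lying flat, 52 x 52 mm, 10 mm high. Origin: centre of its underside.
There are look-alikes about, which are no part of the job. Leave any blue look-alike of the lens_small alone. What is shaped like the box_medium but blue is not meant.

How it is judged (in metres and radians):
At the end, for the whole second after the job is handed in: Each lens lies in the well of the box of its own size: its centre within 12 mm of the well's centre seen from above, its underside 5 to 11 mm above the table (the floor of the well is at 8 mm), tilted less than 0.1 rad, glass up, at rest and released (horizontal distance between lens_small and box_small below 0.012 m and z of lens_small in the frame of box_small between 0.005 and 0.011 m and angle between each of lens_small, lens_medium, lens_large's own z axis and vertical below 0.1 rad and linear speed of each of lens_small, lens_medium, lens_large below 0.01 m/s and contact force between each of lens_small, lens_medium, lens_large and the fingers below 0.1 N and horizontal distance between lens_medium and box_medium below 0.012 m and z of lens_medium in the frame of box_medium between 0.005 and 0.011 m and horizontal distance between lens_large and box_large below 0.012 m and z of lens_large in the frame of box_large between 0.005 and 0.011 m); the robot touches nothing.
It fails at once if a lens is dropped (moves faster than 0.5 m/s with no finger touching it, as after a free fall of more than about 13 mm) ((linear speed of lens_small above 0.5 m/s and contact force between lens_small and the fingers below 0.1 N) or (linear speed of lens_medium above 0.5 m/s and contact force between lens_medium and the fingers below 0.1 N) or (linear speed of lens_large above 0.5 m/s and contact force between lens_large and the fingers below 0.1 N)).
It fails at once if the iris, the mirror mount or the filter is shifted by more than 15 mm (distance of any of iris, mirror_mount, filter from where it was at the start of the episode above 0.015 m).
It also fails if it takes over 88 s, if anything falls off the work surface, if the arm or the gripper's body presses on something with over 40 N, if the wrist force passes 120 N, or if a joint passes its speed limit or range.

## Working session

There is one attempt and no reset: what is moved stays moved. The work goes in short steps, Python scripts to look and compute and a shell command to move; the robot and the scene stay as the last step left them, time stands still between calls to the robot, and variables do not carry over. Pictures are saved under pics/ and viewed, about 12 in all and at most 16, crops included, and the job is handed in when it is done.

```bash
mkdir -p pics; ls
python3 - <<'E'
from rig import arm
import cv2
for c in ("top","side"):
    p,d=arm.camera(c); cv2.imwrite(f"pics/{c}0.png",p[:,:,::-1])
    for n in ["lens_small","lens_medium","lens_large","box_small","box_medium","box_large","iris","mirror_mount","filter"]:
        print(c,n,[([round(v) for v in r["point"]],round(r["score"],2)) for r in arm.spot_in(n,c)][:5])
print(arm.sense())
E
```

```text
pics
top lens_small [([507, 274, 18], 0.68), ([438, 296, 16], 0.42)]
top lens_medium [([579, -146, 19], 0.7)]
top lens_large [([438, -288, 22], 0.88)]
top box_small [([638, 286, 9], 0.8)]
top box_medium [([270, -326, 7], 0.73), ([648, -305, 8], 0.66), ([438, 69, 4], 0.54)]
top box_large [([675, -12, 6], 0.88)]
top iris [([440, -86, 6], 0.46)]
top mirror_mount [([568, 150, 49], 0.68)]
top filter [([440, 67, 5], 0.89)]
side lens_small [([436, 307, 18], 0.77), ([503, 284, 15], 0.67)]
side lens_medium [([571, -141, 19], 0.57)]
side lens_large [([435, -278, 22], 0.85)]
side box_small [([628, 287, 8], 0.77)]
side box_medium [([256, -321, 2], 0.6), ([639, -302, 6], 0.55)]
side box_large [([664, -6, 8], 0.65)]
side iris [([435, -77, 12], 0.65)]
side mirror_mount [([563, 156, 36], 0.74)]
side filter []
{'t': 1.0, 'q': array([-1.29636188e+00,  3.52977322e-01,  1.63339375e+00,  2.80228645e-06,
        1.15521773e+00, -2.43879963e-03]), 'joint_velocities': array([-0.00102303, -0.0005418 , -0.000224  ,  0.00071197,  0.00187355,
       -0.00120895]), 'joint_efforts': array([-1.08982989e-03, -5.93761325e+01, -3.34576714e+01,  6.97387476e-02,
        1.56728388e-02,  1.54479054e-06]), 'eef_pos': array([ 170.82123861, -601.2044989 ,  225.59982095]), 'tool_rot': array([9.90433022e-01, 1.37994305e-01, 1.53114629e-06, 1.73423234e-06]), 'wrist_force': array([-0.52698448,  0.71758839,  0.4869925 ]), 'torque': array([ 0.02489067, -0.00292094, -0.05994258]), 'width': 0.9965223712536528}
```

View pics/top0.png

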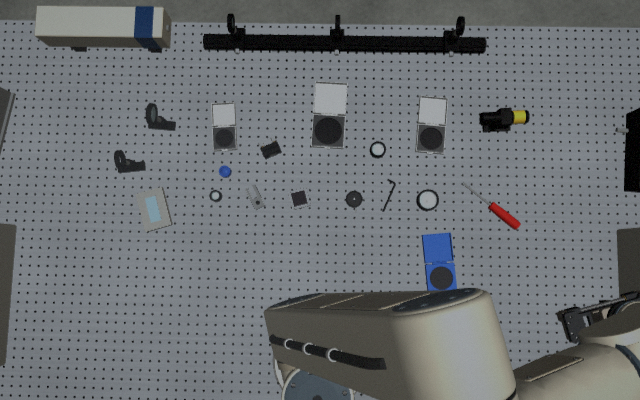

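Top view: lens_small candidates are the dark cell at (216,196) and the blue look-alike at (225,171). lens_medium is at (377,149), and the iris at (354,199) could be confused with it. lens_large is at (428,200). The boxes are at small (224,138), large (328,130) and medium (431,138), with a blue look-alike at (440,278). I choose the non-blue ones and check them in a crop.

```bash
cat > h.py <<'E'
import numpy as np,cv2
from rig import arm
def proj(c,u,v,z,m=None):
    m=m or arm.camera_model(c); E=np.array(m["extrinsics"])
    d=E[:3,:3]@np.array([(u-m["cx"])/m["fx"],(v-m["cy"])/m["fy"],1]); o=E[:3,3]
    return o+d*(z-o[2])/d[2]
def pix(c,P,m=None):
    m=m or arm.camera_model(c); E=np.array(m["extrinsics"]); q=E[:3,:3].T@(np.array(P)-E[:3,3])
    return q[0]/q[2]*m["fx"]+m["cx"], q[1]/q[2]*m["fy"]+m["cy"]
E
python3 - <<'E'
from h import *
p,d=arm.camera("top"); tiles=[]
hts=dict(lens_small=18,lens_medium=20,lens_large=22,box_small=12,box_medium=12,box_large=12)
for n,z in hts.items():
    rs=[]
    for r in arm.cut_out(n,"top"):
        mk=r["mask"].astype(np.uint8); cs,_=cv2.findContours(mk,0,2); c=max(cs,key=cv2.contourArea)
        rc=cv2.minAreaRect(c); (u,v),_,_=rc
        col=p[r["mask"]].mean(0).astype(int)
        a=proj("top",u,v,z); s=np.linalg.norm(proj("top",u+1,v,z)-a)
        print(n,round(r["score"],2),"px",round(u,1),round(v,1),"xy",a[:2].round(1),"size",(np.array(rc[1])*s).round(),"ang",round(rc[2]),col,len(cs))
        rs.append((u,v,col))
    u,v,_=[x for x in rs if x[2][2]<x[2][0]+25][0] if any(x[2][2]<x[2][0]+25 for x in rs) else rs[0]
    u,v=int(round(u)),int(round(v))
    tiles.append(cv2.resize(p[v-32:v+32,u-32:u+32],(256,256),interpolation=cv2.INTER_CUBIC))
cv2.imwrite("pics/crop.png",np.vstack([np.hstack(tiles[:3]),np.hstack(tiles[3:])])[:,:,::-1])
E
```

```text
lens_small 0.61 px 225.0 171.5 xy [507.9 273.6] size [31. 28.] ang 90 [ 48  73 132] 1
lens_small 0.41 px 215.5 195.5 xy [440.3 297.5] size [31. 31.] ang 90 [85 90 93] 1
lens_medium 0.78 px 377.5 149.5 xy [ 576.3 -149.3] size [42. 42.] ang 90 [ 93  98 101] 1
lens_medium 0.7 px 269.6 147.7 xy [576.7 151. ] size [47. 51.] ang 63 [49 50 52] 1
lens_large 0.95 px 427.0 200.0 xy [ 437.5 -285.5] size [54. 58.] ang 45 [110 115 117] 1
box_small 0.72 px 223.6 126.1 xy [638.2 283.7] size [141.  69.] ang 88 [106 108 110] 1
box_medium 0.73 px 438.7 261.6 xy [ 270.2 -319. ] size [156.  81.] ang 84 [ 51  76 127] 1
box_medium 0.61 px 431.5 124.7 xy [ 651.  -300.5] size [ 81. 160.] ang 5 [104 106 108] 1
box_large 0.7 px 328.8 114.9 xy [674.7 -12.4] size [ 92. 189.] ang 4 [102 105 107] 1
```

View pics/crop.png

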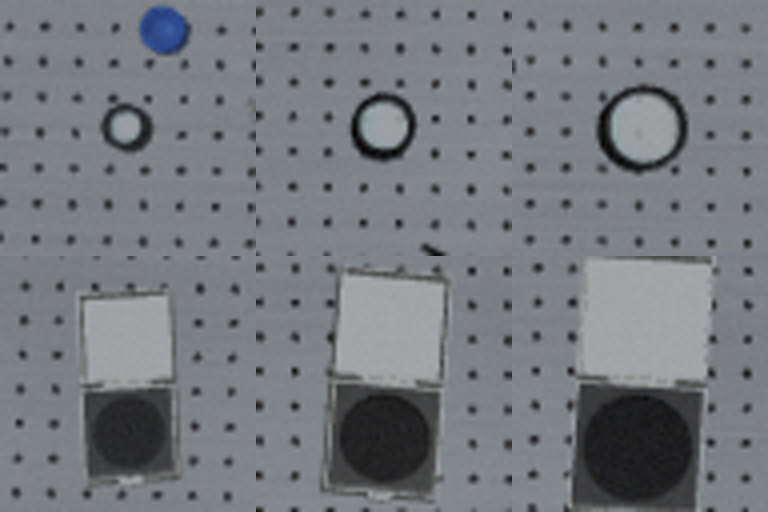

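Choice confirmed: the glass-domed black cells and the white boxes. Blue ones are excluded. Next are the well centres from the top view and the approach to the large lens.

```bash
python3 - <<'E'
from h import *
p,d=arm.camera("top")
g=cv2.cvtColor(p,cv2.COLOR_RGB2GRAY)
for n,(u,v,h) in dict(small=(224,138,14),medium=(431,138,16),large=(328,131,18)).items():
    t=g[v-h:v+h,u-h:u+h].astype(np.uint8); big=cv2.resize(t,None,fx=8,fy=8,interpolation=cv2.INTER_CUBIC)
    big=cv2.GaussianBlur(big,(0,0),6)
    m=(big<46).astype(np.uint8)
    k,l,s,c=cv2.connectedComponentsWithStats(m); i=l[h*8,h*8]
    cu,cv_=c[i]/8; U,V=u-h+cu-.44,v-h+cv_-.44
    a=proj("top",U,V,11); sc=np.linalg.norm(proj("top",U+1,V,11)-a)
    print(n,U.round(1),V.round(1),a[:2].round(1),"diam",2*np.sqrt(s[i][4]/64/np.pi)*sc, t.min(),np.median(t))
E
python3 -m jog '[[4,4.5,0,-3],[8,9,0,-6],[12,13.5,0,-9],[16,18,0,-12],[20,22.5,0,-16],[24,27,0,-16],[26.7,31.5,0,-16],[26.7,31.5,0,-16]]' 1
```

```text
small 223.8 137.5 [605.6 282.1] diam 46.76042202075721 33 65.0
medium 430.7 137.9 [ 613.6 -298.4] diam 60.96509284136368 18 66.0
large 327.8 130.3 [630.8 -10.4] diam 76.10888040208769 18 57.0
t: 2.4
eef_pos: [439.3, -283.6, 225.7]
tool_rot: [1.0, 0.001, 0.0, -0.0]
wrist_force: [-1.0, -0.6, 0.3]
width: 0.999
```

```bash
cat >> h.py <<'E'
def wcirc(n,z,name):
    e=arm.sense()["eef_pos"]; m=arm.camera_model("wrist"); p,d=arm.camera("wrist")
    cv2.imwrite(f"pics/{name}.png",p[:,:,::-1]); print("tcp",e.round(1))
    for r in arm.cut_out(n,"wrist"):
        cs,_=cv2.findContours(r["mask"].astype(np.uint8),0,2); c=max(cs,key=cv2.contourArea)
        (u,v),R=cv2.minEnclosingCircle(c); a=proj("wrist",u,v,z,m); s=np.linalg.norm(proj("wrist",u+1,v,z,m)-a)
        print(n,round(r["score"],2),"px",round(u),round(v),"xy",a[:2].round(1),"diam",round(2*R*s,1),"rgb",p[r["mask"]].mean(0).round(),"depthz",round(float(np.median(d[r["mask"]]))))
E
python3 - <<'E'
from h import *
wcirc("lens_large",14,"w1"); print(arm.camera_model("wrist")["extrinsics"])
E
```

```text
tcp [ 439.3 -283.6  225.7]
lens_large 0.83 px 328 178 xy [ 439.  -286.3] diam 61.1 rgb [112. 117. 121.] depthz 369
lens_large 0.16 px 62 176 xy [440.5  59.9] diam 77.4 rgb [69. 69. 74.] depthz 382
[[-1.36357767e-03 -9.70324967e-01 -2.41800741e-01  5.04743358e+02]
 [-9.99997434e-01  1.76049823e-03 -1.42547625e-03 -2.84416202e+02]
 [ 1.80886497e-03  2.41798177e-01 -9.70324878e-01  3.84447532e+02]
 [ 0.00000000e+00  0.00000000e+00  0.00000000e+00  1.00000000e+00]]
```

View pics/w1.png

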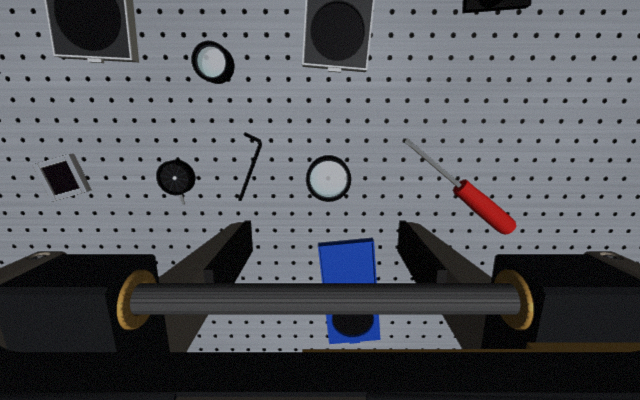

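The wrist view shows lens_large at (328,178), giving (438–439, −286), which agrees with the top view to within 2 mm. Descending.

```bash
python3 -m jog '[[0.1,0,-5,0],[0.1,0,-10,0],[0.1,0,-15,0],[0.1,0,-18,0],[0.1,0,-20.5,0],[0.1,0,-20.5,0],[0.1,0,-20.5,0]]' 1; python3 -m jog '[[0,0,0,0],[0,0,0,0],[0,0,0,0],[0,0,0,0],[0,0,0,0],[0,0,0,0]]' -1 15
```

```text
t: 3.38
eef_pos: [438.8, -287.3, 21.3]
tool_rot: [1.0, -0.002, 0.0, 0.0]
wrist_force: [-0.1, 1.2, 0.1]
width: 0.999
t: 4.12
eef_pos: [439.1, -286.3, 20.9]
tool_rot: [1.0, -0.001, 0.0, 0.0]
wrist_force: [-0.2, -0.1, 5.9]
width: 0.623
```

```bash
python3 -m jog '[[0,0,2,0],[0,0,6,0],[0,0,10,0],[2,3,12,0],[5,7.2,12,0],[8,11.5,12,0],[11,15.8,12,0],[14,20.1,12,0]]'; python3 -m jog '[[3,4.3,0,0],[5.2,7.5,0,0],[5.2,7.5,0,0],[5.2,7.5,0,0],[5.2,7.5,0,0]]'
python3 - <<'E'
from h import *
wcirc("box_large",14,"w2"); wcirc("lens_large",140,"w2b")
E
```

```text
t: 5.12
eef_pos: [579.2, -83.6, 140.2]
tool_rot: [1.0, -0.001, -0.0, -0.0]
wrist_force: [0.8, -0.9, -0.6]
width: 0.628
t: 5.75
eef_pos: [630.0, -11.2, 140.4]
tool_rot: [1.0, -0.002, -0.0, 0.0]
wrist_force: [-0.6, -0.1, -1.9]
width: 0.622
tcp [630.  -11.2 140.4]
tcp [630.3 -11.1 140.6]
lens_large 0.73 px 325 237 xy [632.8  -9.6] diam 59.8 rgb [106. 111. 114.] depthz 169
```

View pics/w2.png

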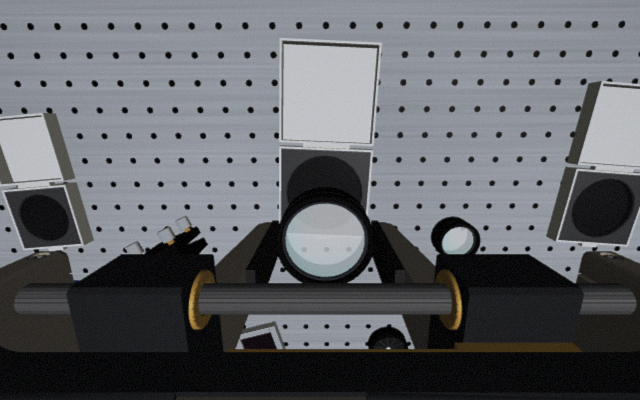

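The wrist view shows the large well at about (324.5, top edge 152), the small well at (45,213) and the medium well at (602,207). I'll check them against the top-view values.

Run:
```python
from h import *
m=arm.camera_model("wrist")
for n,u,v,z in [("large top edge",324.5,152,14),("medium",602,207,11),("small",45,213,11),("medlens",457,238,14)]: print(n,proj("wrist",u,v,z,m).round(1))
```

```text
large top edge [671.4  -9.6  14. ]
medium [ 613.  -298.5   11. ]
small [609.1 282.5  11. ]
medlens [ 580.4 -149.5   14. ]
```

```bash
python3 -m jog '[[0.1,0,-4,0],[0.1,0,-8,0],[0.1,0,-10,0],[0.1,0,-10.6,0],[0.1,0,-10.9,0],[0.1,0,-11.1,0],[0.1,0,-11.1,0],[0.1,0,-11.1,0]]'; python3 -m jog '[[0,0,-0.05,0],[0,0,-0.1,0],[0,0,-0.1,0],[0,0,-0.1,0]]'
```

```text
t: 6.95
eef_pos: [632.1, -10.2, 30.2]
tool_rot: [1.0, -0.001, 0.0, 0.0]
wrist_force: [0.1, -0.1, -1.7]
width: 0.626
t: 7.45
eef_pos: [631.9, -10.2, 28.9]
tool_rot: [1.0, -0.001, 0.0, 0.0]
wrist_force: [-1.4, 0.3, 5.6]
width: 0.629
```

```bash
python3 -m jog '[[0,0,0,0],[0,0,0,0],[0,0,0,0],[0,0,0,0]]' 1;  python3 -m jog '[[0,0,3,0],[0,0,8,0],[0,0,13,0],[-2,-4,15,0],[-4,-9,15,0],[-5.4,-13.9,15,0],[-5.4,-13.9,15,0],[-5.4,-13.9,15,0]]'
python3 - <<'E'
from h import *
wcirc("lens_medium",14,"w3"); wcirc("lens_large",22,"w3b"); wcirc("box_large",14,"w3c")
E
```

```text
t: 7.95
eef_pos: [631.8, -10.2, 28.5]
tool_rot: [1.0, -0.001, -0.0, 0.0]
wrist_force: [-0.3, -0.7, -0.0]
width: 1.002
t: 8.95
eef_pos: [577.9, -148.9, 178.6]
tool_rot: [1.0, -0.002, 0.0, -0.0]
wrist_force: [-0.1, 0.6, 0.2]
width: 1.003
tcp [ 577.9 -148.9  178.6]
lens_medium 0.61 px 326 184 xy [ 578.5 -149.1] diam 46.9 rgb [ 98. 103. 107.] depthz 324
tcp [ 578.1 -148.2  178.5]
lens_large 0.89 px 196 137 xy [632.9  -9.2] diam 68.8 rgb [86. 90. 93.] depthz 302
tcp [ 578.1 -148.1  178.5]
box_large 0.63 px 194 90 xy [680.3  -9.3] diam 218.1 rgb [129. 131. 134.] depthz 309
box_large 0.28 px 195 136 xy [632.7  -5. ] diam 71.3 rgb [87. 91. 94.] depthz 302
```

View pics/w3.png

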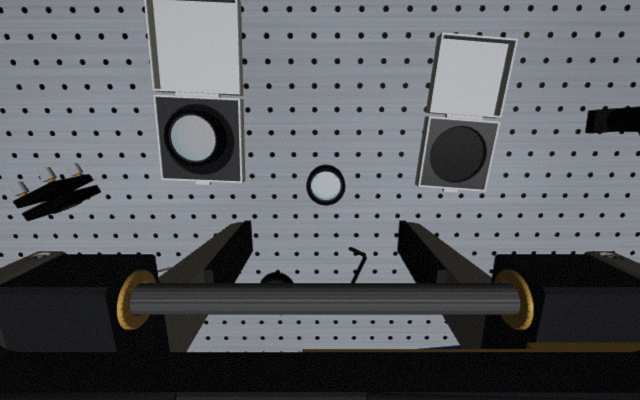

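Large lens sits in its well at (196,137), and the medium lens is centred at (326,184). Grasping medium.

```bash
python3 -m jog '[[0,0,-5,0],[0,0,-10,0],[0,0,-13.5,0],[0,0,-15.8,0],[0,0,-15.8,0],[0,0,-15.8,0]]' 1; python3 -m jog '[[0,0,0,0],[0,0,0,0],[0,0,0,0],[0,0,0,0],[0,0,0,0],[0,0,0,0]]' -1 15; python3 -m jog '[[0,0,2,0],[0,0,6,0],[0,0,10,0],[1,-4,12,0],[2,-9,12,0],[3.5,-14.95,12,0],[3.5,-14.95,12,0],[3.5,-14.95,12,0]]'
python3 - <<'E'
from h import *
wcirc("lens_medium",142,"w4")
E
```

```text
t: 10.0
eef_pos: [578.5, -149.1, 21.4]
tool_rot: [1.0, -0.001, 0.001, 0.0]
wrist_force: [-0.3, -0.6, 0.5]
width: 1.0
t: 10.75
eef_pos: [577.8, -149.2, 20.6]
tool_rot: [1.0, -0.001, -0.0, -0.0]
wrist_force: [0.2, -1.1, -0.1]
width: 0.472
t: 11.75
eef_pos: [612.4, -298.4, 141.1]
tool_rot: [1.0, -0.002, -0.0, -0.0]
wrist_force: [-0.8, 1.2, -0.8]
width: 0.473
tcp [ 612.4 -298.4  141.1]
```

View pics/w4.png

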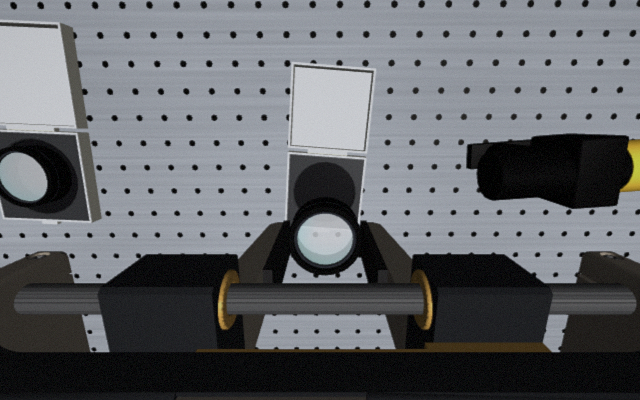

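Run:
```python
from h import *
m=arm.camera_model("wrist"); p,d=arm.camera("wrist"); E=np.array(m["extrinsics"])
v,u=np.mgrid[120:215,462:640]; z=d[v,u]; P=np.stack([(u-m["cx"])/m["fx"]*z,(v-m["cy"])/m["fy"]*z,z],-1)@E[:3,:3].T+E[:3,3]
k=(P[...,2]>20)&(z>0); Q=P[k]; print(Q.min(0),Q.max(0)); print(pix("wrist",[613.6+31,-298.4,14],m))
```

```text
[ 625.55350778 -504.65821189   20.02888506] [ 672.52191902 -406.71704192  124.51120413]
(np.float64(326.8830912131817), np.float64(160.736521447645))
```

The well is where expected, and the bench device on the right stays 14 mm clear of the gripper body. Lowering.

```bash
python3 -m jog '[[0.05,0.1,-4,0],[0.05,0.1,-8,0],[0.05,0.1,-10,0],[0.05,0.1,-10.6,0],[0.05,0.1,-10.9,0],[0.05,0.1,-11.1,0],[0.05,0.1,-11.1,0],[0.05,0.1,-11.1,0]]'; python3 -m jog '[[0,0,-0.05,0],[0,0,-0.1,0],[0,0,-0.1,0],[0,0,-0.1,0]]'
```

```text
t: 12.9
eef_pos: [613.6, -297.9, 30.2]
tool_rot: [1.0, -0.001, 0.0, 0.0]
wrist_force: [-0.5, -0.6, -1.1]
width: 0.472
t: 13.4
eef_pos: [613.3, -297.8, 28.7]
tool_rot: [1.0, -0.001, 0.0, 0.0]
wrist_force: [-0.1, -0.2, 1.8]
width: 0.474
```

```bash
python3 -m jog '[[0,0,0,0],[0,0,0,0],[0,0,0,0],[0,0,0,0]]' 0.8;  python3 -m jog '[[0,0,3,0],[0,0,8,0],[0,0,13,0],[-1,4,15,0],[-2.7,10,15,0],[-4.4,16,15,0],[-4.4,16,15,0]]'
python3 - <<'E'
from h import *
wcirc("lens_medium",22,"w5")
E
python3 -m jog '[[-1.7,6,0,0],[-3.4,12,0,0],[-5.1,18,0,0],[-6.8,24,0,0],[-8.5,30,0,0],[-10.2,36,0,0],[-11.9,42,0,0],[-12.9,43.5,0,0]]' 1;python3 -m jog '[[0,0,0,0],[0,0,0,0]]'
python3 - <<'E'
from h import *
wcirc("lens_small",12,"w6")
E
```

```text
t: 13.9
eef_pos: [613.3, -297.7, 28.6]
tool_rot: [1.0, -0.001, -0.0, -0.0]
wrist_force: [0.6, 0.5, -0.3]
width: 0.883
t: 14.78
eef_pos: [567.9, -134.3, 178.8]
tool_rot: [1.0, 0.0, -0.0, -0.0]
wrist_force: [1.4, 0.5, 0.4]
width: 0.901
tcp [ 567.9 -134.3  178.8]
lens_medium 0.6 px 476 144 xy [ 615.  -295.5] diam 54.7 rgb [77. 81. 83.] depthz 306
t: 15.88
eef_pos: [440.9, 299.7, 178.7]
tool_rot: [1.0, -0.0, 0.0, -0.0]
wrist_force: [-0.5, 0.7, -0.0]
width: 0.996
t: 16.12
eef_pos: [441.1, 295.8, 178.5]
tool_rot: [1.0, -0.002, 0.0, 0.0]
wrist_force: [0.2, -0.0, 0.4]
width: 1.0
tcp [441.1 295.8 178.5]
lens_small 0.91 px 342 124 xy [509.2 277.1] diam 33.2 rgb [ 35.  68. 151.] depthz 310
lens_small 0.87 px 322 185 xy [440.4 300.1] diam 34.7 rgb [74. 79. 82.] depthz 326
lens_small 0.72 px 337 30 xy [601.3 283.7] diam 92.2 rgb [51. 51. 53.] depthz 295
```

View pics/w6.png

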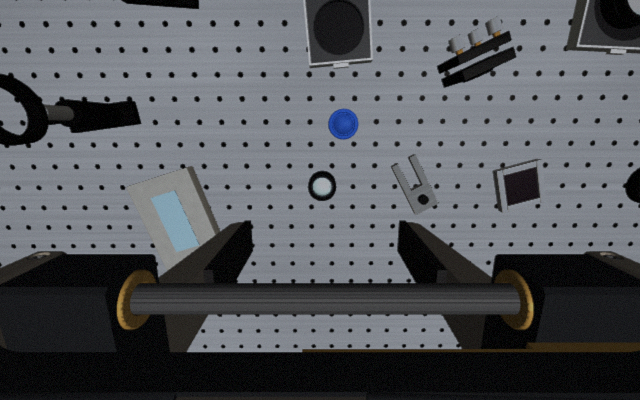

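View pics/w5.png

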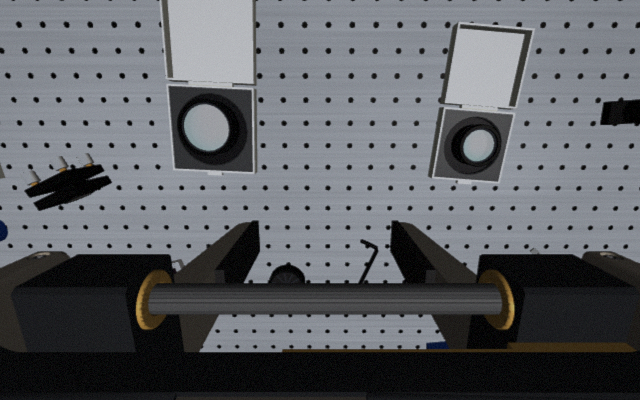

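The medium lens is in its well at (476,144). The small lens is at (322,185) with glass up. The blue look-alike at (342,124) is avoided, and I narrow the opening to clear the fork clamp at (415,185).

```bash
python3 -m jog '[[-0.05,0.15,-4,0],[-0.05,0.15,-8,0],[-0.05,0.15,-12,0],[-0.05,0.15,-14,0],[-0.05,0.15,-15.8,0],[-0.05,0.15,-15.8,0],[-0.05,0.15,-15.8,0]]' 0.3; python3 -m jog '[[0,0,0,0],[0,0,0,0],[0,0,0,0],[0,0,0,0],[0,0,0,0]]' -1 12; python3 -m jog '[[0,0,2,0],[0,0,6,0],[0,0,10,0],[4,-0.5,12,0],[9,-1,12,0],[14,-1.5,12,0],[16.6,-1.6,12,0],[16.6,-1.6,12,0]]'; python3 -m jog '[[0,0,0,0],[0,0,0,0]]'
python3 - <<'E'
from h import *
wcirc("lens_small",140,"w7"); m=arm.camera_model("wrist")
for z in (606.5,):print(pix("wrist",[z+25,282.2,14],m),pix("wrist",[z,282.2+25,14],m),pix("wrist",[z,282.2-25,14],m))
E
```

```text
t: 17.1
eef_pos: [440.5, 298.9, 21.3]
tool_rot: [1.0, -0.001, 0.0, -0.0]
wrist_force: [-0.2, -0.2, 0.8]
width: 0.65
t: 17.73
eef_pos: [440.0, 298.9, 20.9]
tool_rot: [1.0, -0.001, 0.0, -0.0]
wrist_force: [-1.3, -0.1, 5.0]
width: 0.341
t: 18.73
eef_pos: [607.0, 282.3, 139.8]
tool_rot: [1.0, -0.002, -0.0, 0.0]
wrist_force: [-0.7, 0.6, -0.4]
width: 0.344
t: 18.98
eef_pos: [604.5, 282.9, 140.5]
tool_rot: [1.0, -0.001, -0.0, 0.0]
wrist_force: [0.4, 0.4, -1.4]
width: 0.341
tcp [604.5 282.9 140.5]
lens_small 0.85 px 325 235 xy [608.5 283.9] diam 34.9 rgb [72. 76. 79.] depthz 173
lens_small 0.84 px 331 275 xy [582.6 280.6] diam 18.3 rgb [ 31.  64. 148.] depthz 312
lens_small 0.25 px 603 110 xy [678.8 136.7] diam 116.3 rgb [120. 122. 123.] depthz 280
(np.float64(326.7393370884679), np.float64(166.4456792280933)) (np.float64(302.13359837662676), np.float64(191.02264077573327)) (np.float64(351.37441487868324), np.float64(190.89302990032274))
```

View pics/w7.png

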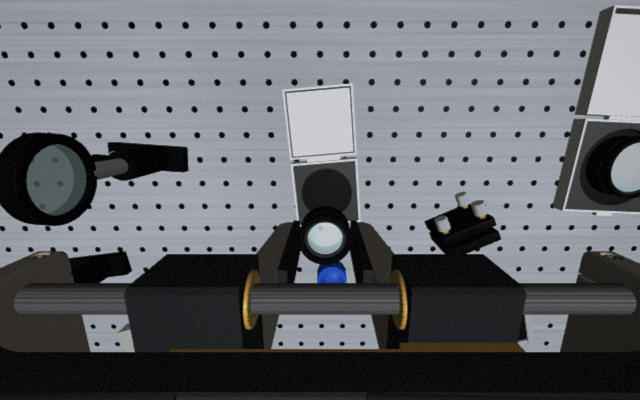

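Run:
```python
from h import *
m=arm.camera_model("wrist"); p,d=arm.camera("wrist"); E=np.array(m["extrinsics"])
for r in [(130,245,0,200),(246,290,70,135)]:
    v,u=np.mgrid[r[0]:r[1],r[2]:r[3]]; z=d[v,u]; P=np.stack([(u-m["cx"])/m["fx"]*z,(v-m["cy"])/m["fy"]*z,z],-1)@E[:3,:3].T+E[:3,3]
    for h in (8,60): 
        Q=P[(P[...,2]>h)&(z>150)]
        if len(Q):print(h,Q.min(0).round(),Q.max(0).round())
```

```text
8 [611. 425.   8.] [667. 500. 154.]
60 [611. 438.  60.] [667. 461. 154.]
8 [508. 504.   8.] [535. 566.  54.]
```

The holders are at y ≥ 425 and the gripper body reaches only 377, so it is clear. Lowering.

```bash
python3 -m jog '[[0.1,0,-4,0],[0.1,0,-8,0],[0.1,0,-10,0],[0.1,0,-10.6,0],[0.1,0,-10.9,0],[0.1,0,-11.1,0],[0.1,0,-11.1,0],[0.1,0,-11.1,0]]'; python3 -m jog '[[0,0,-0.05,0],[0,0,-0.1,0],[0,0,-0.1,0],[0,0,-0.1,0]]'
```

```text
t: 20.12
eef_pos: [607.1, 282.9, 30.2]
tool_rot: [1.0, -0.001, 0.0, -0.0]
wrist_force: [-0.4, -0.5, -0.8]
width: 0.344
t: 20.62
eef_pos: [606.9, 282.8, 29.0]
tool_rot: [1.0, -0.001, 0.0, -0.0]
wrist_force: [-2.4, -1.3, 5.2]
width: 0.345
```

```bash
python3 -m jog '[[0,0,0,0],[0,0,0,0],[0,0,0,0]]' 0.3;  python3 -m jog '[[0,0,3,0],[0,0,8,0],[0,0,13,0],[-4,-3,16,0],[-9,-6,18,0],[-14,-9,18,0],[-18,-12,18,0],[-18,-12,18,0]]'; python3 -m jog '[[0,0,0,0],[0,0,0,0],[0,0,0,0]]'
python3 - <<'E'
from h import *
wcirc("lens_small",25,"w8")
p,d=arm.camera("top"); cv2.imwrite("pics/top1.png",cv2.resize(p[80:240,180:480],None,fx=2.6,fy=2.6,interpolation=cv2.INTER_CUBIC)[:,:,::-1])
for n,z in [("lens_small",26),("lens_medium",28),("lens_large",30),("iris",14),("filter",10),("mirror_mount",50)]:
    for r in arm.cut_out(n,"top"):
        c=max(cv2.findContours(r["mask"].astype(np.uint8),0,2)[0],key=cv2.contourArea); (u,v),R=cv2.minEnclosingCircle(c)
        print(n,round(r["score"],2),round(u,1),round(v,1),proj("top",u,v,z)[:2].round(1),p[r["mask"]].mean(0).round())
    print([(x["point"].__class__ and [round(t) for t in x["point"]]) for x in arm.spot_in(n,"top")])
E
```

```text
t: 21.0
eef_pos: [606.7, 282.7, 28.3]
tool_rot: [1.0, -0.001, -0.0, 0.0]
wrist_force: [-0.5, -0.5, -0.1]
width: 0.642
t: 22.0
eef_pos: [424.1, 161.2, 208.6]
tool_rot: [1.0, -0.002, -0.001, 0.0]
wrist_force: [0.4, 0.4, 0.4]
width: 0.652
t: 22.38
eef_pos: [427.5, 163.3, 208.4]
tool_rot: [1.0, -0.001, -0.0, 0.0]
wrist_force: [-0.5, -0.1, 0.1]
width: 0.645
tcp [427.5 163.3 208.4]
lens_small 0.89 px 229 112 xy [508.1 273.3] diam 37.3 rgb [ 31.  62. 141.] depthz 336
lens_small 0.56 px 213 17 xy [605.2 282.1] diam 44.0 rgb [55. 58. 60.] depthz 305
lens_small 0.46 222.6 136.6 [604.7 282.3] [75. 80. 81.]
[[606, 280, 21]]
lens_medium 0.71 431.0 136.9 [ 612.5 -295.7] [74. 78. 80.]
[[614, -294, 26]]
lens_large 0.82 327.6 129.4 [628.7  -9.6] [ 95.  99. 101.]
[[631, -13, 33], [437, -86, 5]]
iris 0.77 353.3 199.4 [436.5 -84.2] [50. 51. 54.]
[[436, -85, 10]]
filter 0.66 299.0 198.0 [438.2  66.3] [77. 78. 81.]
filter 0.62 431.7 124.1 [ 653.2 -301.6] [111. 113. 115.]
[[436, 70, 4]]
mirror_mount 0.58 269.9 147.7 [570.5 146.7] [43. 44. 44.]
[[568, 149, 51], [437, 65, 6]]
```

View pics/top1.png

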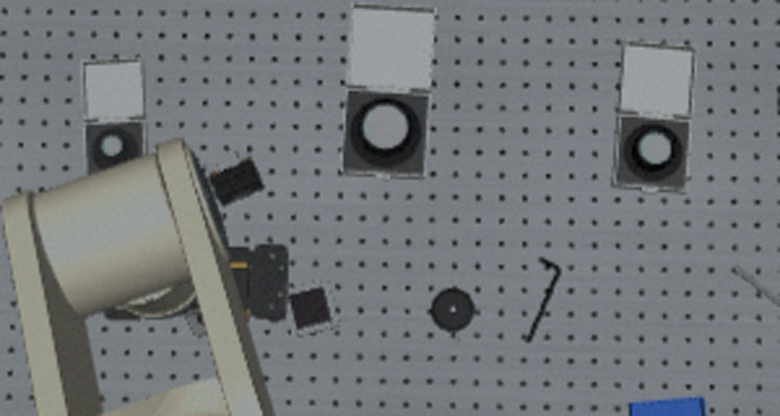

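View pics/w8.png

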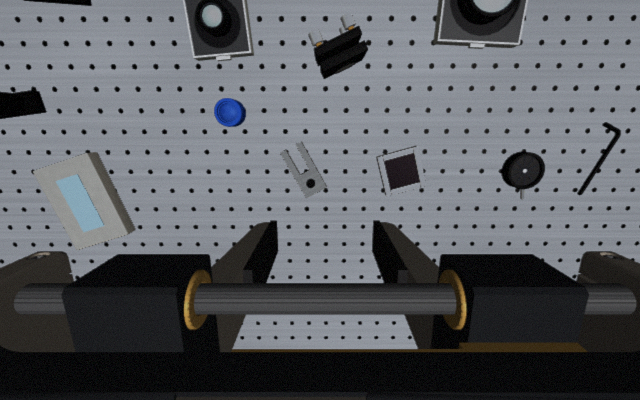

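All three lenses sit flat in their wells and the bystanders are unmoved. Handing in.

```bash
python3 -c "
from rig import arm
print(arm.sense()['joint_velocities'].round(3)); print(arm.close_job())"
```

```text
[-0.    -0.001 -0.     0.001 -0.     0.001]
the job is handed in; nothing more can be done
None
```

All three lenses are in the foam wells of their own white boxes, glass up, and I handed the job in at about 23 s of the 88 s allowed. No verdict was reported.

- **Placing:** I carried each lens down until the gripper stood about 8 mm above its grasp height and the wrist force showed contact. I opened the fingers only then, so nothing was dropped.
- **Position:** In the last top view each lens is within about 3 mm of its well's centre (limit 12 mm). Tilt was judged only by eye, and they look flat.
- **Bystanders:** The iris, mirror mount and filter read within a few mm of where they started, which is camera noise, and the arm never went near them. The blue lens and the blue box were not touched.
- **Disagreements:** The networks offered the blue look-alikes and a few other wrong detections. I ruled these out by colour and place. Position readings from the two cameras differed by up to 4 mm, within the tolerance.

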